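Catch the closing vial-case lid

ROBOT

A 6-joint arm with a two-finger parallel gripper is mounted at the origin on a cart in front of the work surface, level with it; the furniture and walls round the work are solid. World frame = base frame: x ahead of the robot, y to its left, z up, the work surface at z = 0. Lengths are in m, angles in rad, forces in N, time in s.
With the tool pointing down it reaches from about 0.4 to 0.825 m from the base axis. Payload 7 kg.
Tool frame: the origin (TCP) lies at the very end of the fingers, on their centre line; the grasp point (between the pads) lies 19 mm behind it; z points along the fingers, y is the line along which they close (so a half turn about z gives the same grasp; the last joint's range is limited). The gripper opens to 88 mm and grips with 3 to 60 N. Pads are 19 mm wide; open, the fingers measure 130 mm over their backs; the gripper's body (78 mm by 193 mm) begins 47 mm behind the grasp point.
Start: joints at [-0.973, 0.359, 0.012, 0, -1.224, -0.288], TCP at [0.206, -0.643, 0.227] pointing down, gripper open.
Joint ranges: [-3.07, 3.07], [-1.43, 2.12], [-1.02, 1.25], [-3.03, 1.67], [-3.05, -0], [-3.03, 3.03]. Speed limits (rad/s): [2.39, 2.39, 3.01, 3.14, 3.14, 3.14].

INTERFACE

Orientations are given as [roll, pitch, yaw] about the fixed x, y, z axes, in that order (R = Rz(yaw) Ry(pitch) Rx(roll)).
In Python, from station import arm gives the robot as it stands.
- The arm moves only by the tool step_arm, never from a script. Its argument "rows" is a list of rows, each a list of 5 numbers: the shift along the world's x, y, z in m, then the turn about the world's z in rad, then the finger opening in m, from 0 to 0.0876. In form: [[x, y, z, spin, gripper], ...]. A call has 1 to 20 rows; each row is the pose to reach, as a shift and turn from the pose commanded when the call began; what a row does not reach only later rows make up. A row lasts 1/10 s, in which the tool goes at most 50 mm and 8.59 degrees, less where a joint would pass 70% of its speed; a pose out of reach is approached as far as the arm can. A call with a gripper value outside its range is refused whole. The fingers move at their own pace and stop on an object; "newtons" is the grip in N (left out, the last holds). Time passes only in rows, so rows that repeat a pose let the fingers close. It gives the time, the measured TCP pose, the force, the opening and the grip force at its end, in the units of the state.
- arm.get_state(): the state, without advancing time (a new reading comes with each control period).
- arm.grab_frame(name): name is "scene" or "top" or "wrist"; returns a dict with "color" (480x640x3 uint8, blue, green, red), "vfov" (degrees; the focal length in pixels is half the picture's height over the tangent of half this angle, whatever the lens; pixels are square), "cx", "cy" (the principal point, pixels), "rvec" (rotation vector, rad) and "tvec" (3), from world to camera coordinates, as OpenCV has them. Camera axes: x right, y down, z forward; pixel columns grow to the right and rows downward; lengths in m; the calibration is good to about 2 mm. The wrist camera is an equidistant fisheye: a pixel r from the principal point sees the ray r / f radians off the axis. A picture is of the moment at which its call begins. There is no depth.
- arm.job_done(): hands the job in; it is judged then, once.
The state is a dict: "t": time; "q": joint angles; "qd": joint speeds; "joint_efforts": joint torques, N m; "eef_pos": TCP position; "ee_rot": TCP orientation; "force": force on the tool from outside, world axes, zero at the start; "moment": the same for the moment, N m; "width": finger opening in m; "gripper_force": force on a finger pad.
Only numpy, scipy, OpenCV 4.12 (cv2) and the standard library are available. Lean on these libraries where they do the work, as an engineer would, in place of code of your own. Each camera call takes 0.05 s, during which the arm holds its last target. There are 200 camera calls.

TASK

The vial case stands with its lid leaning open. Tip the lid over towards closing with the closed fingers, catch it from below on the back of a finger while it is still well open and let it come to rest there, then ease it down by its overhanging lip until it is fully shut, never letting it drop shut, and draw the finger away. Nothing is to be gripped or pressed hard, and the vials and the other things on the bench stay where they are.

Things in the scene. Friction and masses are not known exactly. Their poses are not given: they have to be found in the camera images.
- case: Fixed grey vial case, 120 (own x) x 160 (own y) x 60 mm high, open on top, walls 6 mm, with a black drilled insert. Origin: centre of its underside, on the bench. Its own -x side is the lip side (with a small label frame in its face), its +x side carries the hinge. It carries the lid.
- case_lid (a joint): Angle of the aluminium lid about the hinge, rad: 0 shut (level), 1.57 upright, up to 1.95 leaning back on its stop. Its hinge is damped: let go short of upright, the lid falls shut by itself, slowly at first, then at 0.5 to 0.7 rad/s (some 3 s from 1.35 to 0.35 rad); leaning back beyond upright it falls open. Lid 0.3 kg, a slab 122 (hinge to front) x 160 x 10 mm.
- hinge (a point): Middle of the hinge axis, at the top of the case's +x side, 60 mm above the bench; the axis runs along the case's own y.
- lip_edge (a point): Middle of the end of the lid's lip, on its underside, 147 mm from the hinge axis; it moves with the lid. The lip prolongs the lid, 120 mm wide, 6 mm thick, its underside level with the lid's and with the hinge axis; when shut it overhangs the case front by 27 mm, 60 mm above the bench.
- vial_1: Capped vial, 21 mm wide, 46 mm high, standing in a hole of the case's insert, its top below the rim; origin at its foot. Leave alone.
- vial_2: Capped vial, 21 mm wide, 46 mm high, standing in another hole of the insert; origin at its foot. Leave alone.
- crucible_1: White crucible, 40 mm wide, 35 mm high, on the bench; origin under its centre. Bystander.
- tape_clear: Roll of clear tape lying flat, 52 mm wide, 18 mm high; origin under its centre. Bystander.
- weight_200: Brass weight with a knob, 29 mm wide, 46 mm high; origin under its centre. Bystander.
- petri_dish_1: Petri dish, 63 mm wide, 15 mm high; origin under its centre. Bystander.

How it is judged:
By the outcome, as a careful person would: the job done as asked, in the order asked, and still so for the second after the job is handed in, with the robot touching nothing.
It also fails if it takes over 67 s, if anything falls off the work surface, if the arm or the gripper's body presses on something with over 40 N, if the wrist force passes 120 N, or if a joint passes its speed limit or range.

## Working session

There is one attempt and no reset: what is moved stays moved. The work goes in short steps, Python scripts to look and compute and a tool call to move; the robot and the scene stay as the last step left them, time stands still between calls to the robot, and variables do not carry over. Pictures are saved under pics/ and viewed, at most 10 in all, crops included, and the job is handed in when it is done.

Besides the shell and the picture viewer there is one more tool, called after "Emit:" as name([rows], argument=value, ...), one row to a line, values as JSON. step_arm: Moves the arm, as the interface text tells. Its arguments: {"type":"object","properties":{"rows":{"type":"array"},"newtons":{"type":"number"}},"required":["rows"]}

```bash
mkdir -p pics; cat > h.py <<'E'
from station import arm
import numpy as np, cv2
def cam(n,save=None):
    f=arm.grab_frame(n)
    if save: cv2.imwrite('pics/'+save,f['color'])
    return f
def ray(f,u,v):
    F=240/np.tan(np.radians(f['vfov'])/2); R=cv2.Rodrigues(np.array(f['rvec'],float))[0]; t=np.array(f['tvec'],float).ravel()
    d=np.array([(u-f['cx'])/F,(v-f['cy'])/F,1]); return -R.T@t, R.T@d
def onz(f,u,v,z):
    o,d=ray(f,u,v); return o+d*(z-o[2])/d[2]
def tri(f,p,g,q):
    a,d=ray(f,*p); b,e=ray(g,*q); s=np.linalg.lstsq(np.c_[d,-e],b-a,rcond=None)[0]
    A=a+s[0]*d;B=b+s[1]*e; return (A+B)/2,np.linalg.norm(A-B)
def proj(f,P):
    F=240/np.tan(np.radians(f['vfov'])/2); R=cv2.Rodrigues(np.array(f['rvec'],float))[0]; t=np.array(f['tvec'],float).ravel()
    c=(R@np.atleast_2d(P).T).T+t; return c[:,:2]/c[:,2:]*F+[f['cx'],f['cy']]
E
python3 - <<'E'
from h import *
for n in('scene','top'):
    f=cam(n,n+'0.png'); np.save(n+'0.npy',f,allow_pickle=True); print(n,f['vfov'],f['cx'],f['cy'],ray(f,320,240))
print(arm.get_state())
E
```

```text
scene 50.29599886518805 321.6691537827696 240.58703174580583 (array([-0.05548798,  0.58390954,  0.62402423]), array([ 0.61136339, -0.52422794, -0.59281688]))
top 47.16700520301495 325.63797388939065 236.69433839788456 (array([0.41626869, 0.06847126, 1.3060041 ]), array([ 0.08252197,  0.01333184, -0.99657098]))
{'t': 0.1, 'q': array([-9.72899091e-01,  3.59369714e-01,  1.11828282e-02, -2.57956693e-04,
       -1.22409791e+00, -2.88100299e-01]), 'qd': array([-0.00097737, -0.00217623,  0.0027176 , -0.00011888,  0.00207338,
        0.00022893]), 'joint_efforts': array([-2.06550460e-03, -5.84163165e+01,  2.93748361e+01,  7.01521039e+00,
        1.02752171e-02, -6.54137557e-05]), 'eef_pos': array([ 0.20562208, -0.64248637,  0.22570435]), 'ee_rot': array([ 3.14009663e+00, -1.90439158e-04, -2.83188341e+00]), 'force': array([ 0.51067521, -0.7736583 , -0.19598974]), 'moment': array([-0.01006516, -0.0610572 , -0.01775093]), 'gripper_force': 0.0, 'width': 0.08768392613413188}
```

View pics/scene0.png

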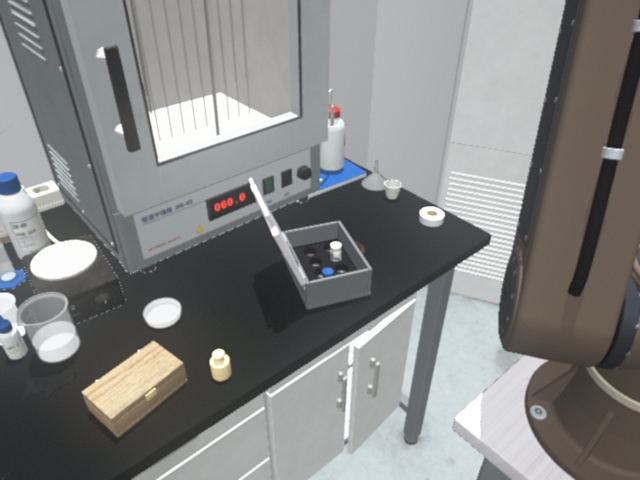

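View pics/top0.png

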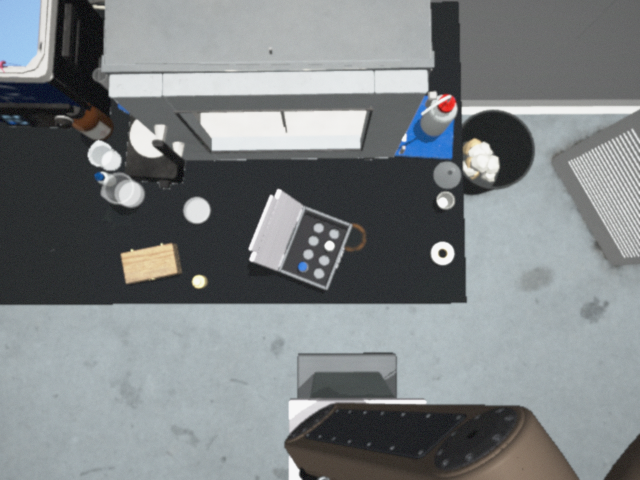

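The top view has the case centred near (318,247), with the hinge to its left (+y) and the lip side to its right, beside a brown ring at (357,237). The bystanders are well clear. I'll crop both views to get the corners.

```bash
python3 - <<'E'
from h import *
a=cv2.imread('pics/top0.png')[175:305,235:385]; b=cv2.imread('pics/scene0.png')[165:315,235:385]
cv2.imwrite('pics/crop.png',np.hstack([cv2.resize(a,(400,347),interpolation=2)[:347],cv2.resize(b,(400,400),interpolation=2)[:347]]))
f=np.load('top0.npy',allow_pickle=True).item()
for p in [(328,289),(352,222),(304,207),(282,272)]: print(p,onz(f,*p,.06))
E
```

```text
(328, 289) [0.40848116 0.06715401 0.06      ]
(352, 222) [0.56050409 0.01214008 0.06      ]
(304, 207) [0.59522442 0.1216829  0.06      ]
(282, 272) [0.44693329 0.17118012 0.06      ]
```

View pics/crop.png

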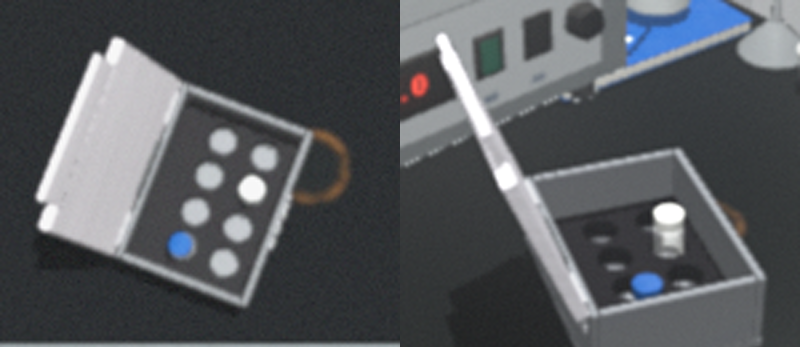

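The crop gives sub-pixel rim corners in the top view: front (327.2,288.6) and (351.2,224.9), hinge side (304.4,206.9) and (280.7,269.5). The lip edge runs (250,249)-(272,196). The brown ring looks flat, like a stain.

```bash
python3 - <<'E'
from h import *
f=np.load('top0.npy',allow_pickle=True).item();g=np.load('scene0.npy',allow_pickle=True).item()
P=[onz(f,*p,.06)[:2] for p in [(327.2,288.6),(351.2,224.9),(304.4,206.9),(280.7,269.5)]]
for p in P: print(p.round(4))
print([tri(f,(327.2,288.6),g,(370.7,268.1)),tri(f,(351.2,224.9),g,(340,222))])
print([np.linalg.norm(P[i]-P[(i+1)%4]).round(4) for i in range(4)])
L=np.array([[-60,80],[-60,-80],[60,-80],[60,80]])/1000
P=np.array(P);c=P.mean(0);H=(L.T@(P-c));U,S,V=np.linalg.svd(H);R=(U@V).T
yaw=np.arctan2(R[1,0],R[0,0]);print('c',c,'yaw',yaw,np.degrees(yaw),'res',((L@R.T+c-P)*1000).round(1).tolist())
ux=R[:,0];h=c+.06*ux;print('hinge',h,'u',-ux)
best=None
for th in np.linspace(.8,2,121):
    q=np.r_[h-ux*.147*np.cos(th),.06+.147*np.sin(th)]
    e=np.linalg.norm(proj(f,q)[0]-[260.9,222.6]); best=min(best or (9e9,),(e,th,q.tolist()))
print(best,proj(g,np.array(best[2])))
print('oven',onz(f,300,158,.2),'ring',onz(f,357,237,0))
print('bystanders',[onz(f,*p,.02).round(3).tolist() for p in [(197,210),(200,282),(443,253),(445,201)]])
E
```

```text
[0.4094 0.069 ]
[0.5539 0.014 ]
[0.5955 0.1208]
[0.4526 0.1742]
[(array([0.40927973, 0.06887858, 0.05735657]), np.float64(0.00023769138659826208)), (array([0.5531879 , 0.01253463, 0.05468565]), np.float64(0.0035160898732182464))]
[np.float64(0.1546), np.float64(0.1146), np.float64(0.1525), np.float64(0.1137)]
c [0.50281978 0.09447068] yaw 1.2030633748163917 68.93045386374469 res [[-2.8, -1.7], [2.0, -4.3], [3.6, 0.9], [-2.8, 5.1]]
hinge [0.52438983 0.15045937] u [-0.35950087 -0.93314475]
(np.float64(0.5017135015161167), np.float64(1.97), [0.5449305121708008, 0.20377613852183066, 0.19544150851013511]) [[256.48250243 194.93773145]]
oven [0.6762687  0.12409074 0.2       ] ring [ 0.531436   -0.00228613  0.        ]
bystanders [[0.594, 0.376, 0.02], [0.425, 0.366, 0.02], [0.492, -0.202, 0.02], [0.615, -0.209, 0.02]]
```

Emit:
step_arm([
  [0.0,0.03,0.04,-0.1,0],
  [0.02,0.06,0.08,-0.2,0],
  [0.04,0.1,0.09,-0.3,0],
  [0.06,0.14,0.09,-0.4,0],
  [0.08,0.19,0.09,-0.5,0],
  [0.1,0.235,0.09,-0.6,0],
  [0.12,0.28,0.09,-0.677,0],
  [0.135,0.325,0.09,-0.677,0],
  [0.15,0.37,0.09,-0.677,0],
  [0.17,0.415,0.09,-0.677,0],
  [0.19,0.46,0.09,-0.677,0],
  [0.205,0.505,0.09,-0.677,0],
  [0.22,0.55,0.09,-0.677,0],
  [0.24,0.595,0.09,-0.677,0],
  [0.26,0.64,0.09,-0.677,0],
  [0.275,0.685,0.09,-0.677,0],
  [0.295,0.73,0.09,-0.677,0],
  [0.31,0.775,0.09,-0.677,0],
  [0.33,0.82,0.09,-0.677,0],
  [0.345,0.86,0.09,-0.677,0],
])

```text
t: 2.1
eef_pos: [0.5512, 0.2194, 0.316]
ee_rot: [-3.141, -0.0, 2.775]
force: [1.2, -1.1, -0.6]
width: 0.0004
gripper_force: 0.0
```

```bash
python3 - <<'E'
from h import *
s=arm.get_state(); print(s['q'],s['eef_pos'],s['ee_rot'],s['width'])
E
```

```text
[ 7.08041830e-01  1.80814297e-01 -2.89495057e-02 -1.03172723e-04
 -1.36168033e+00 -2.64541350e+00] [0.551153   0.21941951 0.31599728] [-3.14107101e+00 -3.97140883e-04  2.77499576e+00] 0.00038482515745020434
```

Emit:
step_arm([
  [0.01,0.025,0,0,0],
  [0.018,0.048,0,0,0],
  [0.018,0.048,-0.04,0,0],
  [0.018,0.048,-0.08,0,0],
  [0.018,0.048,-0.12,0,0],
  [0.018,0.048,-0.15,0,0],
  [0.018,0.048,-0.15,0,0],
])

```text
t: 2.8
eef_pos: [0.5661, 0.2634, 0.1615]
ee_rot: [-3.134, -0.005, 2.774]
force: [-0.5, 0.5, 0.4]
width: 0.0004
gripper_force: 0.0
```

```bash
python3 - <<'E'
from h import *
a=cam('scene')['color'];b=cam('top')['color']
cv2.imwrite('pics/v1.png',np.hstack([cv2.resize(a[100:350,180:430],(400,400)),cv2.resize(b[140:340,180:380],(400,400))]))
print(arm.get_state()['eef_pos'])
E
```

```text
[0.56902851 0.26509582 0.16695929]
```

View pics/v1.png

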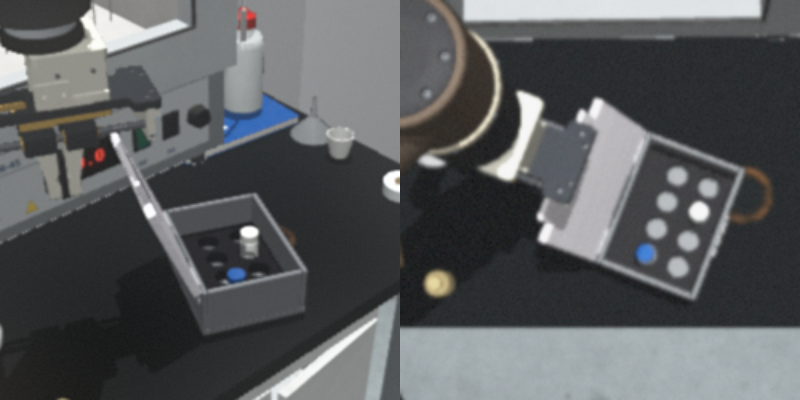

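The finger is behind the lid and clear, with the lip in front of it in both views. The vials sit in their holes. Next I'll push towards the lip side.

Emit:
step_arm([
  [-0.002,-0.005,0.008,0,0],
  [-0.004,-0.01,0.008,0,0],
  [-0.006,-0.015,0.008,0,0],
  [-0.008,-0.021,0.008,0,0],
  [-0.01,-0.026,0.008,0,0],
  [-0.0115,-0.03,0.008,0,0],
  [-0.013,-0.034,0.008,0,0],
  [-0.0145,-0.0375,0.008,0,0],
  [-0.016,-0.041,0.008,0,0],
  [-0.017,-0.0445,0.008,0,0],
  [-0.0185,-0.048,0.008,0,0],
  [-0.02,-0.0515,0.008,0,0],
  [-0.021,-0.055,0.008,0,0],
  [-0.0225,-0.0585,0.008,0,0],
  [-0.024,-0.062,0.008,0,0],
  [-0.025,-0.0655,0.008,0,0],
])

```text
t: 4.5
eef_pos: [0.5434, 0.1992, 0.1744]
ee_rot: [-3.141, -0.0, 2.774]
force: [0.0, 1.8, 0.9]
width: 0.0003
gripper_force: 0.7
```

```bash
cat >> h.py <<'E'
H=np.array([.5244,.1505,.06]);U=np.array([-.36,-.933,0])
W=np.array([.933,-.36,0])
def lidview(name):
    a=cam('scene'); cv2.imwrite('pics/'+name,cv2.resize(a['color'][100:350,180:430],(750,750))[:600])
    for w in (.06,-.06):
        print([ (th,((proj(a,H+U*.147*np.cos(th)+np.array([0,0,.147*np.sin(th)])+W*w)[0]-[180,100])*3).round().tolist()) for th in (1.8,1.6,1.4,1.2,1.0,.8,.5,.2,0)])
    s=arm.get_state(); print(s['t'],s['eef_pos'],s['force'],'u',(s['eef_pos']-H)@U)
E
python3 -c "
from h import *
lidview('v2.png')"
```

```text
[(1.8, [244.0, 214.0]), (1.6, [294.0, 200.0]), (1.4, [343.0, 195.0]), (1.2, [390.0, 200.0]), (1.0, [432.0, 213.0]), (0.8, [467.0, 234.0]), (0.5, [506.0, 276.0]), (0.2, [525.0, 328.0]), (0, [528.0, 364.0])]
[(1.8, [302.0, 322.0]), (1.6, [357.0, 306.0]), (1.4, [411.0, 300.0]), (1.2, [462.0, 303.0]), (1.0, [508.0, 316.0]), (0.8, [545.0, 337.0]), (0.5, [586.0, 380.0]), (0.2, [605.0, 434.0]), (0, [605.0, 472.0])]
4.55 [0.54316623 0.19872227 0.17436266] [-0.82858328  0.17868119 -0.15570936] u -0.051747215016783664
```

View pics/v2.png

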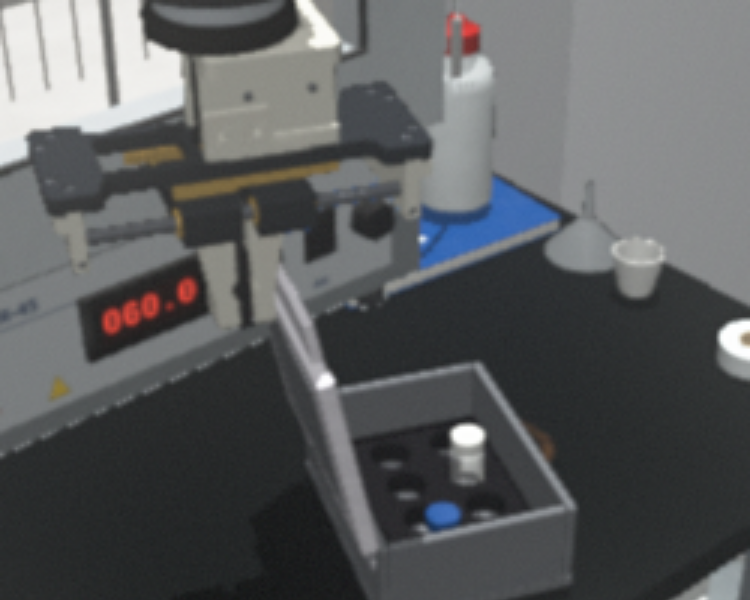

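The finger back is against the lip's rear and the lid has risen to about 1.78 rad. I'll keep pushing.

Emit:
step_arm([
  [-0.001,-0.003,0,0,0],
  [-0.002,-0.006,0,0,0],
  [-0.003,-0.0085,0,0,0],
  [-0.0045,-0.0115,0,0,0],
  [-0.0055,-0.0145,0,0,0],
  [-0.0065,-0.017,0,0,0],
  [-0.0075,-0.02,0,0,0],
  [-0.0085,-0.0225,0,0,0],
  [-0.0095,-0.025,0,0,0],
  [-0.0105,-0.028,0,0,0],
  [-0.0115,-0.0305,0,0,0],
  [-0.0125,-0.033,0,0,0],
])

```text
t: 5.75
eef_pos: [0.5312, 0.1664, 0.1745]
ee_rot: [-3.142, -0.0, 2.774]
force: [0.4, 0.9, 0.2]
width: 0.0007
gripper_force: 0.3
```

```bash
python3 -c "
from h import *
lidview('v3.png')"
```

```text
[(1.8, [244.0, 214.0]), (1.6, [294.0, 200.0]), (1.4, [343.0, 195.0]), (1.2, [390.0, 200.0]), (1.0, [432.0, 213.0]), (0.8, [467.0, 234.0]), (0.5, [506.0, 276.0]), (0.2, [525.0, 328.0]), (0, [528.0, 364.0])]
[(1.8, [302.0, 322.0]), (1.6, [357.0, 306.0]), (1.4, [411.0, 300.0]), (1.2, [462.0, 303.0]), (1.0, [508.0, 316.0]), (0.8, [545.0, 337.0]), (0.5, [586.0, 380.0]), (0.2, [605.0, 434.0]), (0, [605.0, 472.0])]
5.8 [0.53092317 0.16605161 0.1745287 ] [-0.92261307 -0.8286165  -0.80854907] u -0.016857988978318757
```

View pics/v3.png

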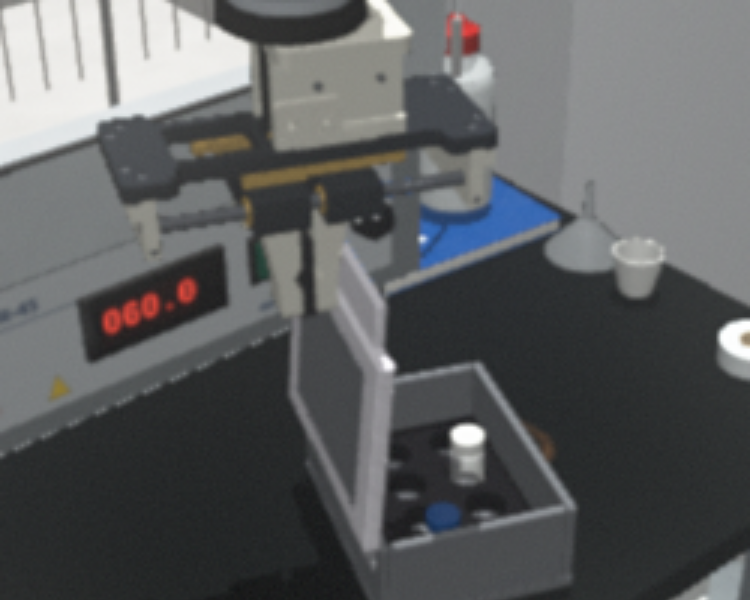

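The lid is just about upright at roughly 1.5 rad, with the finger behind it. Next I push it just past balance, lift over the lip, and wait in front of it.

Emit:
step_arm([
  [-0.001,-0.003,0,0,0],
  [-0.002,-0.0055,0,0,0],
  [-0.003,-0.0085,0,0,0],
  [-0.004,-0.011,0,0,0],
  [-0.005,-0.0135,0,0,0],
  [-0.005,-0.0135,0.025,0,0],
  [-0.005,-0.0135,0.058,0,0],
  [-0.005,-0.0135,0.062,0,0],
  [-0.016,-0.042,0.062,0,0],
  [-0.03,-0.078,0.062,0,0],
  [-0.037,-0.095,0.062,0,0],
  [-0.037,-0.095,0.055,0,0],
  [-0.037,-0.095,0.02,0,0],
  [-0.037,-0.095,-0.0145,0,0],
  [-0.037,-0.095,-0.0145,0,0],
])

```text
t: 7.3
eef_pos: [0.4916, 0.0708, 0.1558]
ee_rot: [-3.136, -0.006, 2.774]
force: [-0.2, 0.2, -0.8]
width: 0.0005
gripper_force: 0.0
```

```bash
python3 -c "
from h import *
lidview('v4.png')"
```

```text
[(1.8, [244.0, 214.0]), (1.6, [294.0, 200.0]), (1.4, [343.0, 195.0]), (1.2, [390.0, 200.0]), (1.0, [432.0, 213.0]), (0.8, [467.0, 234.0]), (0.5, [506.0, 276.0]), (0.2, [525.0, 328.0]), (0, [528.0, 364.0])]
[(1.8, [302.0, 322.0]), (1.6, [357.0, 306.0]), (1.4, [411.0, 300.0]), (1.2, [462.0, 303.0]), (1.0, [508.0, 316.0]), (0.8, [545.0, 337.0]), (0.5, [586.0, 380.0]), (0.2, [605.0, 434.0]), (0, [605.0, 472.0])]
7.35 [0.49324624 0.07128791 0.15843333] [-0.3974093   0.12946138  0.28274022] u 0.0851202339919975
```

View pics/v4.png

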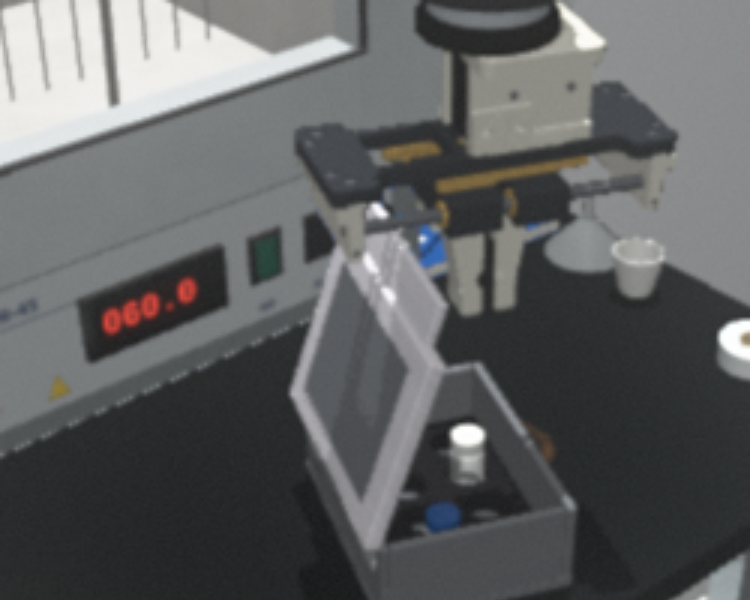

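The finger is in front of the lid, its back facing the lip, and the lid is at about 1.28 rad and falling slowly. I'll wait for contact.

Emit:
step_arm([
  [0,0,0,0,0],
  [0,0,0,0,0],
  [0,0,0,0,0],
  [0,0,0,0,0],
  [0,0,0,0,0],
  [0,0,0,0,0],
  [0,0,0,0,0],
  [0,0,0,0,0],
  [0,0,0,0,0],
  [0,0,0,0,0],
  [0,0,0,0,0],
  [0,0,0,0,0],
  [0,0,0,0,0],
  [0,0,0,0,0],
  [0,0,0,0,0],
  [0,0,0,0,0],
  [0,0,0,0,0],
  [0,0,0,0,0],
  [0,0,0,0,0],
  [0,0,0,0,0],
])

```text
t: 9.35
eef_pos: [0.4943, 0.0716, 0.16]
ee_rot: [3.142, -0.0, 2.774]
force: [0.5, -1.6, 0.1]
width: 0.0005
gripper_force: 0.3
```

```bash
python3 -c "
from h import *
a=cam('scene')['color'];
lidview('v5.png')
b=cam('scene')['color'];print(cv2.absdiff(a,b)[150:300,230:380].mean(),arm.get_state()['force'])"
```

```text
[(1.8, [244.0, 214.0]), (1.6, [294.0, 200.0]), (1.4, [343.0, 195.0]), (1.2, [390.0, 200.0]), (1.0, [432.0, 213.0]), (0.8, [467.0, 234.0]), (0.5, [506.0, 276.0]), (0.2, [525.0, 328.0]), (0, [528.0, 364.0])]
[(1.8, [302.0, 322.0]), (1.6, [357.0, 306.0]), (1.4, [411.0, 300.0]), (1.2, [462.0, 303.0]), (1.0, [508.0, 316.0]), (0.8, [545.0, 337.0]), (0.5, [586.0, 380.0]), (0.2, [605.0, 434.0]), (0, [605.0, 472.0])]
9.45 [0.4942539  0.07167863 0.16005238] [-0.38283415 -0.59875134  0.19041755] u 0.08439293821230644
1.3121925925925926 [-0.45212712 -0.09719488  0.41774169]
```

View pics/v5.png

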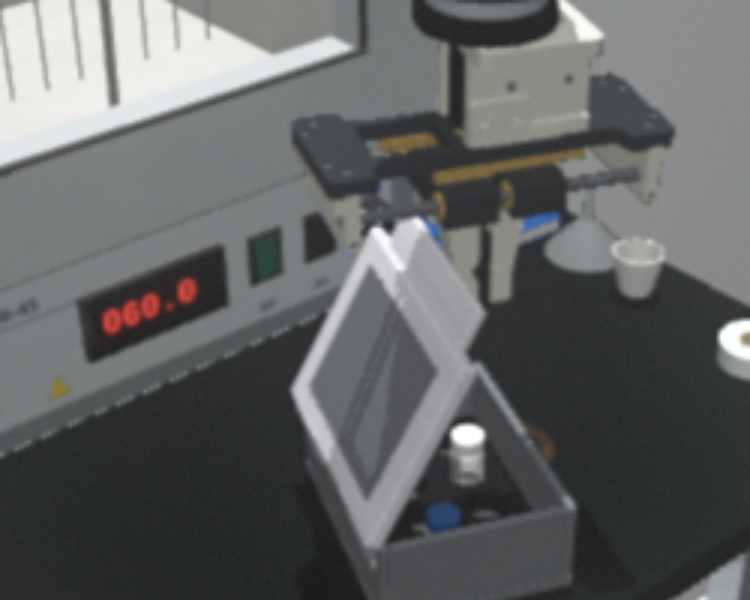

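The lip is near (485,315) in the crop, about 1.1 rad, against the finger's back. I'll add a numeric lid tracker (lip corner ray onto the plane of the lip's end) and confirm that it's at rest.

```bash
cat >> h.py <<'E'
def track(n=4,thr=140):
    Fs=[];T=[]
    for i in range(n):
        f=cam('scene'); c=f['color']; m=(c.min(2)>thr).astype(np.uint8); m[:,:277]=0;m[:,395:]=0;m[:172]=0;m[300:]=0
        k,lab,st,_=cv2.connectedComponentsWithStats(m)
        # lid component: the largest
        j=1+np.argmax(st[1:,4]); ys,xs=np.where(lab==j); i2=xs.argmax(); u,v=xs[i2],ys[xs==xs[i2]].mean()
        o,d=ray(f,u+.5,v); t=((H-.06*W-o)@W)/(d@W); P=o+t*d-H
        T.append((np.arctan2(P[2],P@U),np.hypot(P[2],P@U),u,v,st[j,4])); Fs.append(arm.get_state()['force'])
    s=arm.get_state(); F=np.mean(Fs,0)
    print('t',s['t'],'pos',s['eef_pos'].round(4),'u',round((s['eef_pos']-H)@U,4),'w',round((s['eef_pos']-H)@W,4),'Fu %.2f Fz %.2f Fw %.2f'%(F@U,F[2],F@W))
    for x in T[::3]: print(np.round(x,3))
E
python3 -c "
from h import *
track(8)"
```

```text
t 9.9 pos [0.4943 0.0717 0.1601] u 0.0844 w 0.0003 Fu 0.29 Fz 0.18 Fw -0.05
[1.069e+00 1.340e-01 3.400e+02 2.100e+02 2.192e+03]
[1.112e+00 1.450e-01 3.400e+02 2.035e+02 2.197e+03]
[1.069e+00 1.340e-01 3.400e+02 2.100e+02 2.190e+03]
```

```bash
cat > rows.py <<'E'
import sys,numpy as np,json
a,b,n=map(float,sys.argv[1:4]); k=float(sys.argv[4]) if len(sys.argv)>4 else 1
t=np.linspace(a,b,int(n)+1)[1:]
du=.147*(np.cos(t)-np.cos(a));dz=.147*(np.sin(t)-np.sin(a))*k
print(json.dumps([[round(-.36*u,4),round(-.933*u,4),round(z,4),0,0] for u,z in zip(du,dz)]))
E
python3 rows.py 1.09 .65 20
```

```text
[[-0.001, -0.0027, -0.0015, 0, 0], [-0.002, -0.0053, -0.0031, 0, 0], [-0.003, -0.0079, -0.0048, 0, 0], [-0.004, -0.0104, -0.0065, 0, 0], [-0.005, -0.013, -0.0083, 0, 0], [-0.006, -0.0155, -0.0101, 0, 0], [-0.0069, -0.0179, -0.012, 0, 0], [-0.0078, -0.0203, -0.0139, 0, 0], [-0.0088, -0.0227, -0.0159, 0, 0], [-0.0096, -0.025, -0.018, 0, 0], [-0.0105, -0.0273, -0.0201, 0, 0], [-0.0114, -0.0295, -0.0223, 0, 0], [-0.0122, -0.0317, -0.0245, 0, 0], [-0.0131, -0.0339, -0.0267, 0, 0], [-0.0139, -0.036, -0.0291, 0, 0], [-0.0147, -0.038, -0.0314, 0, 0], [-0.0155, -0.04, -0.0338, 0, 0], [-0.0162, -0.042, -0.0363, 0, 0], [-0.0169, -0.0439, -0.0388, 0, 0], [-0.0177, -0.0458, -0.0414, 0, 0]]
```

The lid is at rest on the finger at about 1.09 rad. Easing it down along the lip's arc.

Emit:
step_arm([
  [-0.001,-0.0025,-0.0015,0,0],
  [-0.002,-0.0055,-0.003,0,0],
  [-0.003,-0.008,-0.005,0,0],
  [-0.004,-0.0105,-0.0065,0,0],
  [-0.005,-0.013,-0.0085,0,0],
  [-0.006,-0.0155,-0.01,0,0],
  [-0.007,-0.018,-0.012,0,0],
  [-0.008,-0.0205,-0.014,0,0],
  [-0.009,-0.0225,-0.016,0,0],
  [-0.0095,-0.025,-0.018,0,0],
  [-0.0105,-0.0275,-0.02,0,0],
  [-0.0115,-0.0295,-0.0225,0,0],
  [-0.012,-0.0315,-0.0245,0,0],
  [-0.013,-0.034,-0.0265,0,0],
  [-0.014,-0.036,-0.029,0,0],
  [-0.0145,-0.038,-0.0315,0,0],
  [-0.0155,-0.04,-0.034,0,0],
  [-0.016,-0.042,-0.0365,0,0],
  [-0.017,-0.044,-0.039,0,0],
  [-0.0175,-0.046,-0.0415,0,0],
])

```text
t: 11.9
eef_pos: [0.4765, 0.0254, 0.1183]
ee_rot: [-3.141, -0.0, 2.774]
force: [-0.9, -2.4, 0.9]
width: 0.0008
gripper_force: 1.2
```

```bash
python3 -c "
from h import *
track(8)"; python3 rows.py .65 .35 16
```

```text
t 12.3 pos [0.4766 0.0257 0.1185] u 0.1337 w 0.0003 Fu 2.50 Fz 0.58 Fw -0.84
[6.690e-01 1.450e-01 3.670e+02 2.190e+02 2.703e+03]
[6.690e-01 1.450e-01 3.670e+02 2.190e+02 2.697e+03]
[6.690e-01 1.450e-01 3.670e+02 2.190e+02 2.704e+03]
[[-0.0006, -0.0015, -0.0022, 0, 0], [-0.0012, -0.003, -0.0044, 0, 0], [-0.0017, -0.0045, -0.0067, 0, 0], [-0.0023, -0.0059, -0.009, 0, 0], [-0.0028, -0.0073, -0.0113, 0, 0], [-0.0033, -0.0086, -0.0137, 0, 0], [-0.0038, -0.0099, -0.0161, 0, 0], [-0.0043, -0.0112, -0.0185, 0, 0], [-0.0048, -0.0124, -0.0209, 0, 0], [-0.0052, -0.0136, -0.0234, 0, 0], [-0.0057, -0.0147, -0.0259, 0, 0], [-0.0061, -0.0158, -0.0284, 0, 0], [-0.0065, -0.0168, -0.0309, 0, 0], [-0.0069, -0.0178, -0.0334, 0, 0], [-0.0072, -0.0187, -0.036, 0, 0], [-0.0076, -0.0197, -0.0386, 0, 0]]
```

Emit:
step_arm([
  [-0.0005,-0.0015,-0.002,0,0],
  [-0.001,-0.003,-0.0045,0,0],
  [-0.0015,-0.0045,-0.0065,0,0],
  [-0.0025,-0.006,-0.009,0,0],
  [-0.003,-0.0075,-0.0115,0,0],
  [-0.0035,-0.0085,-0.0135,0,0],
  [-0.004,-0.01,-0.016,0,0],
  [-0.0045,-0.011,-0.0185,0,0],
  [-0.005,-0.0125,-0.021,0,0],
  [-0.005,-0.0135,-0.0235,0,0],
  [-0.0055,-0.0145,-0.026,0,0],
  [-0.006,-0.016,-0.0285,0,0],
  [-0.0065,-0.017,-0.031,0,0],
  [-0.007,-0.018,-0.0335,0,0],
  [-0.007,-0.0185,-0.036,0,0],
  [-0.0075,-0.0195,-0.0385,0,0],
])

```text
t: 13.9
eef_pos: [0.469, 0.0058, 0.0798]
ee_rot: [-3.141, -0.0, 2.774]
force: [-2.7, -3.8, -0.0]
width: 0.0003
gripper_force: 2.4
```

```bash
python3 -c "
from h import *
track(8)"; python3 rows.py .35 .15 14
```

```text
t 14.3 pos [0.469  0.0059 0.0799] u 0.1549 w 0.0004 Fu 5.03 Fz 0.43 Fw -0.43
[3.690e-01 1.440e-01 3.770e+02 2.350e+02 3.792e+03]
[3.690e-01 1.440e-01 3.770e+02 2.350e+02 3.795e+03]
[3.620e-01 1.460e-01 3.780e+02 2.350e+02 3.799e+03]
[[-0.0003, -0.0007, -0.002, 0, 0], [-0.0005, -0.0013, -0.004, 0, 0], [-0.0007, -0.0019, -0.006, 0, 0], [-0.001, -0.0025, -0.008, 0, 0], [-0.0012, -0.003, -0.01, 0, 0], [-0.0014, -0.0036, -0.012, 0, 0], [-0.0016, -0.0041, -0.014, 0, 0], [-0.0017, -0.0045, -0.0161, 0, 0], [-0.0019, -0.005, -0.0181, 0, 0], [-0.0021, -0.0054, -0.0202, 0, 0], [-0.0022, -0.0058, -0.0222, 0, 0], [-0.0024, -0.0061, -0.0243, 0, 0], [-0.0025, -0.0065, -0.0264, 0, 0], [-0.0026, -0.0068, -0.0284, 0, 0]]
```

Emit:
step_arm([
  [-0.0003,-0.0008,-0.002,0,0],
  [-0.0006,-0.0015,-0.004,0,0],
  [-0.0009,-0.0022,-0.006,0,0],
  [-0.0011,-0.0028,-0.008,0,0],
  [-0.0014,-0.0034,-0.01,0,0],
  [-0.0016,-0.004,-0.012,0,0],
  [-0.0018,-0.0046,-0.014,0,0],
  [-0.0019,-0.005,-0.016,0,0],
])

```text
t: 15.1
eef_pos: [0.4672, 0.0012, 0.0638]
ee_rot: [-3.142, -0.0, 2.774]
force: [-3.6, -2.7, 0.4]
width: 0.0004
gripper_force: 1.7
```

```bash
python3 -c "
from h import *
track(6)"; python3 rows.py .24 .08 12
```

```text
t 15.4 pos [0.4673 0.0012 0.0641] u 0.1599 w 0.0005 Fu 3.37 Fz -0.66 Fw -1.67
[2.460e-01 1.460e-01 3.800e+02 2.420e+02 3.725e+03]
[2.460e-01 1.460e-01 3.800e+02 2.420e+02 3.728e+03]
[[-0.0002, -0.0004, -0.0019, 0, 0], [-0.0003, -0.0008, -0.0038, 0, 0], [-0.0005, -0.0012, -0.0057, 0, 0], [-0.0006, -0.0015, -0.0077, 0, 0], [-0.0007, -0.0019, -0.0096, 0, 0], [-0.0008, -0.0022, -0.0115, 0, 0], [-0.0009, -0.0025, -0.0135, 0, 0], [-0.001, -0.0027, -0.0154, 0, 0], [-0.0011, -0.0029, -0.0173, 0, 0], [-0.0012, -0.0032, -0.0193, 0, 0], [-0.0013, -0.0033, -0.0212, 0, 0], [-0.0013, -0.0035, -0.0232, 0, 0]]
```

Emit:
step_arm([
  [-0.0002,-0.0004,-0.002,0,0],
  [-0.0003,-0.0008,-0.004,0,0],
  [-0.0005,-0.0012,-0.0055,0,0],
  [-0.0006,-0.0015,-0.0075,0,0],
  [-0.0007,-0.0018,-0.0095,0,0],
  [-0.0008,-0.0021,-0.0115,0,0],
])

```text
t: 16.0
eef_pos: [0.4664, -0.0012, 0.0523]
ee_rot: [-3.141, -0.0, 2.774]
force: [-2.3, -4.1, -1.4]
width: 0.0007
gripper_force: 2.5
```

```bash
python3 -c "
from h import *
track(6)"; python3 rows.py .165 -.02 14
```

```text
t 16.3 pos [ 0.4664 -0.0011  0.0525] u 0.1623 w 0.0005 Fu 5.25 Fz -0.83 Fw -0.75
[1.69e-01 1.45e-01 3.80e+02 2.47e+02 3.67e+03]
[1.690e-01 1.450e-01 3.800e+02 2.470e+02 3.665e+03]
[[-0.0001, -0.0003, -0.0019, 0, 0], [-0.0002, -0.0005, -0.0038, 0, 0], [-0.0003, -0.0008, -0.0058, 0, 0], [-0.0004, -0.001, -0.0077, 0, 0], [-0.0005, -0.0012, -0.0096, 0, 0], [-0.0005, -0.0014, -0.0116, 0, 0], [-0.0006, -0.0015, -0.0135, 0, 0], [-0.0006, -0.0016, -0.0154, 0, 0], [-0.0007, -0.0017, -0.0174, 0, 0], [-0.0007, -0.0018, -0.0193, 0, 0], [-0.0007, -0.0018, -0.0213, 0, 0], [-0.0007, -0.0019, -0.0232, 0, 0], [-0.0007, -0.0019, -0.0251, 0, 0], [-0.0007, -0.0018, -0.0271, 0, 0]]
```

Emit:
step_arm([
  [-0.0001,-0.0003,-0.002,0,0],
  [-0.0002,-0.0006,-0.004,0,0],
  [-0.0004,-0.0009,-0.006,0,0],
  [-0.0005,-0.0012,-0.0075,0,0],
  [-0.0006,-0.0014,-0.0095,0,0],
  [-0.0006,-0.0016,-0.0115,0,0],
  [-0.0007,-0.0018,-0.0135,0,0],
])

```text
t: 17.0
eef_pos: [0.4657, -0.0029, 0.0389]
ee_rot: [-3.141, -0.0, 2.774]
force: [-1.9, -4.9, -0.5]
width: 0.0004
gripper_force: 2.6
```

```bash
python3 -c "
from h import *
track(6)"
```

```text
t 17.3 pos [ 0.4657 -0.0029  0.039 ] u 0.1643 w 0.0005 Fu 5.26 Fz -0.98 Fw -0.80
[7.900e-02 1.460e-01 3.810e+02 2.525e+02 3.509e+03]
[7.900e-02 1.460e-01 3.810e+02 2.525e+02 3.511e+03]
```

Emit:
step_arm([
  [0,-0.0001,-0.001,0,0],
  [-0.0001,-0.0002,-0.0025,0,0],
  [-0.0001,-0.0002,-0.004,0,0],
  [-0.0001,-0.0003,-0.0055,0,0],
  [-0.0001,-0.0003,-0.007,0,0],
  [-0.0001,-0.0003,-0.008,0,0],
  [-0.0001,-0.0003,-0.009,0,0],
  [-0.0001,-0.0003,-0.01,0,0],
  [-0.0001,-0.0003,-0.011,0,0],
  [-0.0001,-0.0003,-0.012,0,0],
])

```text
t: 18.3
eef_pos: [0.4657, -0.0037, 0.0277]
ee_rot: [-3.141, 0.0, 2.775]
force: [-5.0, -10.2, 12.3]
width: 0.0006
gripper_force: 6.6
```

```bash
python3 -c "
from h import *
track(6)"
```

```text
t 18.6 pos [ 0.4657 -0.0038  0.0277] u 0.1651 w 0.0008 Fu 10.74 Fz 9.31 Fw -1.03
[1.500e-02 1.460e-01 3.810e+02 2.565e+02 3.394e+03]
[1.500e-02 1.460e-01 3.810e+02 2.565e+02 3.400e+03]
```

The force now shows the lid seated: the finger pushes down at 9 N and the angle reads about 0. I'll draw the finger straight out.

Emit:
step_arm([
  [-0.0003,-0.0008,0,0,0],
  [-0.0007,-0.002,0,0,0],
  [-0.0015,-0.004,0,0,0],
  [-0.004,-0.01,0,0,0],
  [-0.008,-0.02,0,0,0],
  [-0.013,-0.035,0,0,0],
  [-0.018,-0.05,0,0,0],
  [-0.018,-0.06,0.03,0,0],
  [-0.018,-0.07,0.07,0,0],
  [-0.018,-0.1,0.11,0,0],
  [-0.018,-0.13,0.14,0,0],
  [-0.018,-0.15,0.15,0,0],
  [-0.018,-0.15,0.15,0,0],
])

```text
t: 19.9
eef_pos: [0.448, -0.1556, 0.179]
ee_rot: [3.14, 0.004, 2.772]
force: [-0.3, -0.2, -0.6]
width: 0.0002
gripper_force: 0.0
```

```bash
python3 -c "
from h import *
track(6)
a=cam('scene')['color'];b=cam('top')['color']
cv2.imwrite('pics/v6.png',np.hstack([cv2.resize(a[100:400,80:480],(400,300)),cv2.resize(b[140:320,80:480],(400,180))[:,:] if 0 else b[20:320,80:480]]))"
```

```text
t 20.2 pos [ 0.4472 -0.1527  0.1763] u 0.3107 w 0.0371 Fu 0.28 Fz -0.19 Fw -0.08
[2.000e-02 1.480e-01 3.820e+02 2.560e+02 4.568e+03]
[2.000e-02 1.480e-01 3.820e+02 2.560e+02 4.568e+03]
```

View pics/v6.png

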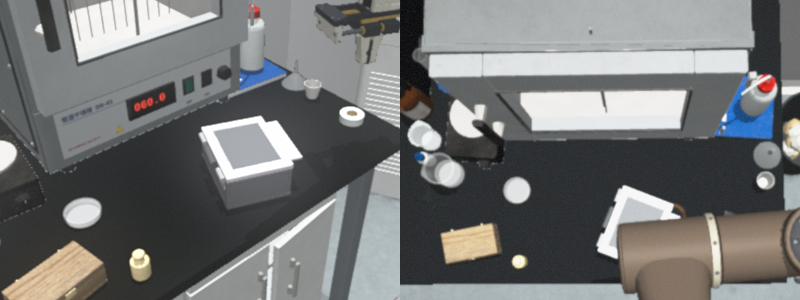

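The lid is level and shut at about (250,150) in the left view. The bystanders have not moved and the gripper is clear.

```bash
python3 -c "
from h import *
print(arm.job_done())"
```

```text
the job is handed in; nothing more can be done
None
```

The lid was tipped over, came to rest on the finger's back at about 1.09 rad, and was eased fully shut. It didn't drop at any check on the way down. The finger is drawn clear, the bystanders haven't moved, and the job is handed in at about 20 s; peak press was about 12 N, as the lid seated.

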